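Open the stopped centrifuge rotor and take out the sample insert

TASK

The centrifuge has stopped and its hood stands part-open on its strut. Reach in under the hood, lift the loose cover off the rotor by its knob and lay it flat, knob up, in the shallow steel tray; then lift out the insert that carries the tubes, keeping it upright, and stand it in the white tub. Set both down gently, leave the balance insert in its bucket, and do not shift the hood or disturb anything else on the bench.

Things in the scene. Friction and masses are not known exactly. Their poses are not given: they have to be found in the camera images.
- centrifuge: Fixed white bench centrifuge, 360 deep (its x) x 300 wide (its y), flat deck 190 above the bench. Origin: centre of its underside. Its front looks along its own -x (roughly to the robot's right, world -y). A round bowl 196 across opens in the deck, centred at its x = -20; the rotor stands in it. The hood is hinged along the rear of the deck.
- hood (a joint): Opening angle of the hood: 0 = closed flat on the deck; starts part-open, 0.87 to 1.05 rad, held by friction (3.5 N m). A hollow shell 310 long, 300 wide, 85 thick, hinged on a line along the centrifuge's y at its x = +150, z = 190. Its underside is the plane rising from that line towards the front at this angle; it overhangs the rotor.
- hood_tip (a point): Middle of the hood's free front edge, on its underside, 310 from the hinge line. A tool standing upright on the cover's knob strikes the hood; one whose back leans about 35 degrees towards the centrifuge's front passes beneath it.
- rotor: Fixed rotor drum in the bowl, 176 across, does not turn. Origin: on its axis, underside, 85 above the bench. Rim at z = 90. Four open buckets (66 outside, 60 bore, floor z = 13, mouth z = 95) stand 48 from the axis: sample in the one at its -x, balance at +x, others empty. Its -x points within 1.2 rad of the centrifuge's front.
- cover: Loose grey rotor cover: upside-down dish 176 across, 48 high, wall 4, hollow, top face 140 across; black knob on top, a cylinder 36 across from z = 48 to 88. 0.35 kg. Origin: on its axis at the skirt's lower edge. Starts on the drum's rim over the inserts, whose stems reach 38 above its lower edge: it must rise 45 straight up before going sideways.
- cover_knob (a point): Point to grip: on the axis of the knob, 74 above the cover's lower edge (14 below the knob's top). Higher than mid-knob, so that the fingertips of a tilted gripper stay clear of the cover's top.
- sample: Loose grey insert that carries the tubes, under the cover at the start: round body 53 across, 55 high; six capped tubes round the stem (cap tops at z = 72); round central stem 16 across up to z = 115. 0.24 kg. Origin: centre of its underside. It stands in its bucket, 98 above the bench, and must rise 95 to clear the deck.
- sample_stem (a point): Point to grip on the sample insert: on the stem's axis, 101 above the underside (14 below the stem's top).
- balance: Loose balance insert, same body (53 x 55) and stem as the sample insert but no tubes: flat top. In the bucket across from the sample. It must stay there.
- tray: Fixed shallow square steel tray, 230 x 230, floor 3 thick, rim 12 high and 3 thick. Origin: centre of its underside. The cover goes here: 224 inside, for the cover's 176.
- tub: Fixed open white tub, 150 (its x) x 110 (its y) x 50 high, walls and floor 4. Origin: centre of its underside. The sample insert goes in here, anywhere clear of the walls.
- tip_box: Bystander: loose closed pipette-tip box 120 (x) x 85 (y) x 71 high. Origin: centre of its underside, as for all bystanders. It may change places with the tub.
- spray_bottle: Bystander: white trigger spray bottle, 72 diameter, 220 high, its head reaching 62 out along its -x at the top.
- wash_bottle: Bystander: wash bottle, 64 diameter, 153 high, with a thin bent spout to 204.
- gel_bottle: Bystander: hand gel pump bottle, 66 diameter, 174 high.
- beaker: Bystander: glass beaker, 60 diameter, 90 high. (Other fixed things stand along the back and the sides of the bench, beyond x = 0.78 or |y| = 0.4, none over 150 high.)
There are look-alikes about, which are no part of the job. Leave any yellow look-alike of the cover alone.

How it is judged:
By the outcome, as a careful person would: the job done as asked, in the order asked, and still so for the second after the job is handed in, with the robot touching nothing.
It also fails if it takes over 66 s, if anything falls off the work surface, if the arm or the gripper's body presses on something with over 40 N, if the wrist force passes 120 N, or if a joint passes its speed limit or range.

ROBOT

A 7-joint arm with a two-finger parallel gripper is mounted at the origin on the work surface. World frame = base frame: x ahead of the robot, y to its left, z up, the work surface at z = 0. Lengths are in mm, angles in rad, forces in N, time in s.
With the tool pointing down it reaches from about 425 to 825 mm from the base axis. Payload 3.6 kg.
Tool frame: the origin (TCP) lies on the centre line of the jaws, within the pads' length; the fingertips stand 14 mm ahead of it and the grasp point (between the pads) lies 5 mm behind it; z points along the fingers, y is the line along which they close (so a half turn about z gives the same grasp; the last joint's range is limited). The gripper opens to 93 mm and grips with 3 to 60 N. Pads are 15 mm wide; open, the fingers measure 128 mm over their backs; the gripper's body (75 mm by 188 mm) begins 65 mm behind the grasp point.
Start: joints at [-1.339, 0.615, -0.013, 1.423, 0.008, 1.103, -0.04], TCP at [166.316, 628.333, 232.64] pointing down, gripper open.
Joint ranges: [-3.12, 3.12], [-0.3, 2.06], [-1.34, 1.32], [0.26, 2.42], [-1.36, 4.5], [0.01, 1.98], [-2.84, 2.84]. Speed limits (rad/s): [2.79, 2.79, 3.14, 3.14, 3.14, 3.14, 3.14].

INTERFACE

Orientations are given as a unit quaternion [x, y, z, w].
In Python, from workcell import arm, hand, eyes, workorder gives the robot as it stands. Calls block until the motion is done:
- arm.move_pose(position, orientation): joint-space move of the TCP to a pose.
- arm.servo_line(position, orientation=None, velocity=150): straight line of the TCP; orientation=None keeps the orientation; velocity is the mean speed in mm/s.
- arm.move_j(angles): joint-space move.
- hand.open_jaws() and hand.close(f_grip=None): open the fingers fully, or close them until they stop; f_grip is the grip in N (None keeps the last).
- arm.pause(seconds).
- arm.inverse_kinematics(position, orientation): joint angles nearest the present ones, or None.
- eyes.camera(name): name is "side" or "top"; returns a dict with "frame" (384x512x3 uint8, red, green, blue), "fx", "fy", "cx", "cy" (pixels), "origin" and "orientation" of the camera in the world. Camera axes: x right, y down, z forward; pixel columns grow to the right and rows downward; lengths in mm; the calibration is good to about 2 mm. A picture is of the moment at which its call begins. There is no depth.
A pose or a line that the arm cannot do raises arm.MotionError and nothing moves.
- workorder.close_job(): hands the job in; it is judged then, once.
Readings, each from a call of its own:
- arm.read_time_s(): time.
- arm.read_joint_positions(): joint angles.
- arm.read_qd(): joint speeds.
- arm.read_effort(): joint torques, N m.
- arm.read_tcp_pos(): TCP position.
- arm.read_eef_rot(): TCP orientation.
- arm.read_force(): force on the tool from outside, world axes, zero at the start.
- arm.read_ft_torque(): the same for the moment, N m.
- arm.read_finger_gap(): finger opening in mm.
- arm.read_grasp_force(): force on a finger pad.
Only numpy, scipy, OpenCV 4.12 (cv2) and the standard library are available. Lean on these libraries where they do the work, as an engineer would, in place of code of your own. Each camera call takes 0.05 s, during which the arm holds its last target. There are 200 camera calls.

## Working session

There is one attempt and no reset: what is moved stays moved. The work goes in short steps, each a Python script; the robot and the scene stay as the last script left them, time stands still between calls to the robot, and variables do not carry over. Pictures are saved under pics/ and viewed, at most 10 in all, crops included, and the job is handed in when it is done.

```bash
mkdir -p pics; ls; python3 - <<'E'
from workcell import arm, hand, eyes, workorder
import cv2,pickle,numpy as np
for n in("side","top"):
    c=eyes.camera(n); cv2.imwrite(f"pics/{n}0.png",cv2.resize(c["frame"][:,:,::-1],(800,600),interpolation=cv2.INTER_CUBIC))
    pickle.dump(c,open(f"{n}0.pkl","wb"))
    print(n,c["fx"],c["fy"],c["cx"],c["cy"],c["origin"],c["orientation"])
print(arm.read_time_s(),arm.read_eef_rot(),arm.read_finger_gap())
E
```

```text
pics
side 383.04698206573886 383.04698206573886 257.9776581018429 183.75417289013328 [ 168.61912001  -37.2697493  1531.449906  ] [ 0.74888774 -0.64542032  0.0952077  -0.11634116]
top 348.28252889059354 348.28252889059354 253.72565767532257 193.68765661666416 [ 437.15819911   27.00071056 1645.10648614] [-0.70153751  0.71049844 -0.04319089  0.03422904]
0.1 [ 1.28992403e-01  9.91644936e-01 -1.12342378e-03 -1.36043152e-04] 92.69812228877396
```

View pics/side0.png

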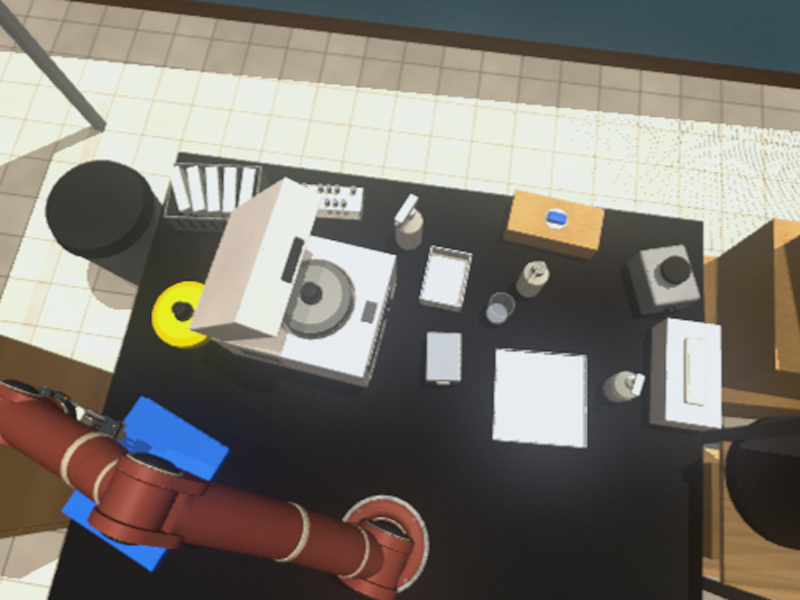

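View pics/top0.png

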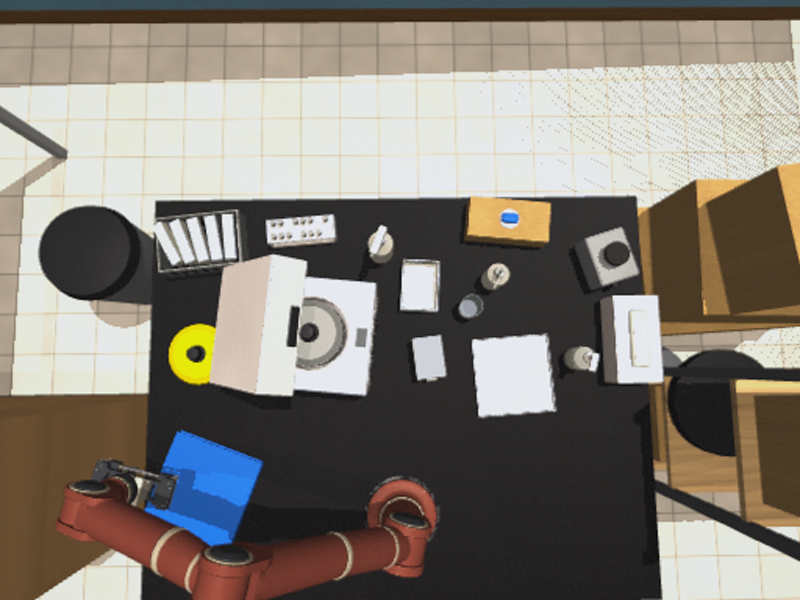

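Side view: the hood is at (255,265), the cover's knob at (312,292), the tub at (446,278), the tip box at (444,357), the tray at (540,397) and the yellow decoy at (182,312). Top view: knob (309,332), tub (420,286), tray (513,375), and the deck's front corners near (377,282) and (370,395). I'll enlarge crops of both.

```bash
python3 - <<'E'
import cv2,pickle
for n,(x,y,w,h,s) in {"top":(130,155,130,105,6),"side":(120,112,145,140,4.2)}.items():
    f=pickle.load(open(f"{n}0.pkl","rb"))["frame"][:,:,::-1]
    cv2.imwrite(f"pics/{n}c.png",cv2.resize(f[y:y+h,x:x+w],None,fx=s,fy=s,interpolation=cv2.INTER_CUBIC))
E
```

```text
(no output)
```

View pics/topc.png

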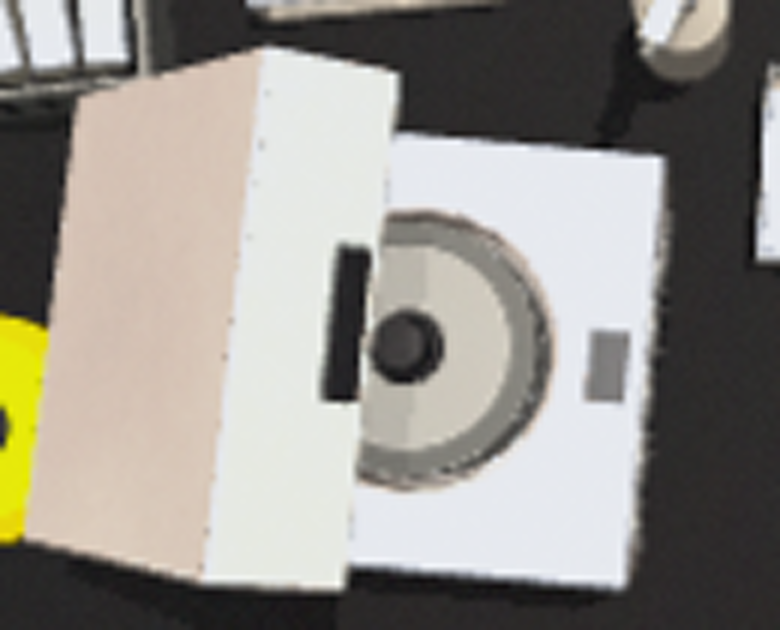

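View pics/sidec.png

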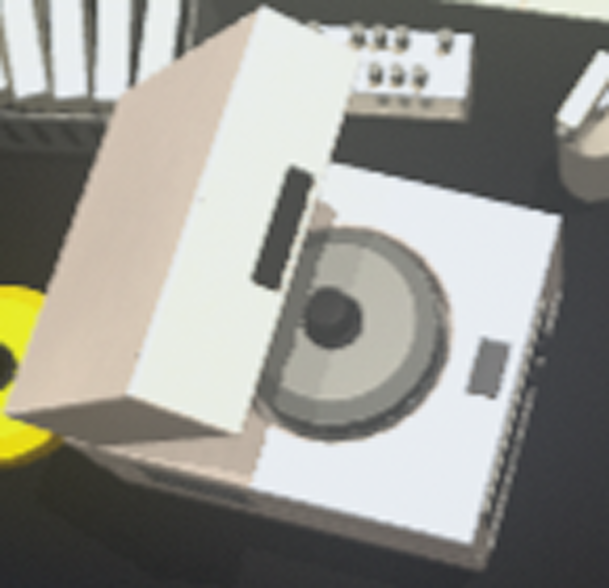

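The crops show the knob top at about (407,343) in the top crop and (330,310) in the side crop. The deck's front corners are (665,157)/(627,587) and (561,215)/(470,545). The hood's lower free edge runs (399,72)–(345,590) and (357,55)–(238,433).

```bash
cat > h.py <<'E'
import numpy as np,pickle
from scipy.spatial.transform import Rotation as R
from scipy.optimize import least_squares
C={n:pickle.load(open(f"{n}0.pkl","rb")) for n in("top","side")}
def ray(n,uv):
    c=C[n]; d=R.from_quat(c["orientation"]).apply([(uv[0]-c["cx"])/c["fx"],(uv[1]-c["cy"])/c["fy"],1.])
    return np.array(c["origin"]),d
def atz(n,uv,z):
    o,d=ray(n,uv); return o+d*(z-o[2])/d[2]
def tri(a,b):
    o,d=ray("top",a);p,e=ray("side",b)
    st=np.linalg.lstsq(np.c_[d,-e],p-o,rcond=None)[0]
    P,Q=o+d*st[0],p+e*st[1]; return (P+Q)/2,np.linalg.norm(P-Q)
def un(uv,s,off=(0,0)): return (np.array(uv)+.5)/s-.5+off
T=lambda *uv:un(uv,6,(130,155)); S=lambda *uv:un(uv,4.2,(120,112)); F=lambda *uv:un(uv,1.5625)
def proj(n,P):
    c=C[n]; q=R.from_quat(c["orientation"]).inv().apply(np.array(P)-c["origin"]); return np.array([q[...,0]/q[...,2]*c["fx"]+c["cx"],q[...,1]/q[...,2]*c["fy"]+c["cy"]]).T
E
python3 - <<'E'
from h import *
np.set_printoptions(precision=1,suppress=True)
print("knob",tri(T(407,343),S(330,310)),atz("top",T(407,343),263),atz("side",S(330,310),263))
d=[]
for a,b in [((665,157),(561,215)),((627,587),(470,545))]:
    print("deck",tri(T(*a),S(*b)),atz("top",T(*a),190),atz("side",S(*b),190)); d.append((atz("top",T(*a),190)+atz("side",S(*b),190))/2)
v=d[0]-d[1]; print("w",np.linalg.norm(v)); v/=np.linalg.norm(v); ax=np.array([-v[1],v[0],0]) # toward rear?
print("xc axis",ax,"yaw",np.arctan2(ax[1],ax[0])); fr=(d[0]+d[1])/2; org=fr+ax*180; print("origin",org,"bowl",org-20*ax)
for a,b in [((399,72),(357,55)),((345,590),(238,433))]:
    P,e=tri(T(*a),S(*b)); print("hood",P,e, "rel x",(P-org)@ax,"ang",np.arctan2(P[2]-190,150-(P-org)@ax))
for nm,z,A,B in [("tub",50,[(402,260),(439,260),(439,312),(400,310)],[(428,245),(471,252),(463,311),(419,302)]),("tray",12,[(472,338),(548,334),(555,412),(479,417)],[(496,349),(587,354),(587,447),(493,440)])]:
    for n,L in(("top",A),("side",B)):
        P=np.array([atz(n,F(*p),z) for p in L]); print(nm,n,P.mean(0),np.linalg.norm(P-np.roll(P,1,0),axis=1)); print(P[:,:2].ravel())
print("gel",atz("top",F(580,357),174),"tipbox",atz("top",F(429,357),71),"beaker",atz("top",F(471,305),90),"spray",atz("top",F(380,243),200),atz("top",F(495,272),174))
E
```

```text
knob (array([518.9, 232.2, 272.2]), np.float64(2.091416272267823)) [519.8 232.5 263. ] [521.2 235.2 263. ]
deck (array([648.7,  62.5, 216.5]), np.float64(0.509623547994219)) [652.7  62.9 190. ] [658.3  64.7 190. ]
deck (array([355.1,  92.2, 207.3]), np.float64(2.578760368414182)) [354.4  91.7 190. ] [357.2  95.2 190. ]
w 301.1538839529374
xc axis [0.1 1.  0. ] yaw 1.4722347244356138
origin [523.3 257.7 190. ] bowl [521.4 237.8 190. ]
hood [664.4 210.9 454.6] 3.3528673642940134 rel x -32.71490322958258 ang 0.9664606538827033
hood [370.5 236.7 463.8] 0.38012401068001866 rel x -35.97395288108085 ang 0.9741800624287871
tub top [663.9 -64.1  50. ] [149.6 110.2 155.5 115.1]
[ 740.7  -11.8  739.5 -122.   584.1 -118.6  591.4   -3.8]
tub side [666.8 -61.3  50. ] [158.9 115.  163.1 115. ]
[ 748.8   -4.7  745.7 -119.6  582.7 -117.9  589.9   -3.2]
tray top [ 396.3 -340.5   12. ] [233.9 229.7 231.6 226.4]
[ 508.  -219.6  517.  -449.1  285.7 -459.8  274.4 -233.6]
tray side [ 401.3 -339.4   12. ] [227.9 232.8 231.5 229.9]
[ 505.3 -216.   526.6 -447.9  295.5 -461.4  277.9 -232.2]
gel [ 445.9 -485.9  174. ] tipbox [452.3 -85.   71. ] beaker [ 599.5 -207.6   90. ] spray [759.5  50.6 200. ] [ 680.9 -263.4  174. ]
```

```bash
cat >> h.py <<'E'
yaw=1.4722; AX=np.array([np.cos(yaw),np.sin(yaw),0]); 
def tool(az,tilt,flip=0):
    """tool z points down, leaning so that its back goes opposite to azimuth az; y horizontal"""
    z=np.array([np.sin(tilt)*np.cos(az),np.sin(tilt)*np.sin(az),-np.cos(tilt)])
    y=np.array([-np.sin(az),np.cos(az),0])*(-1 if flip else 1)
    return R.from_matrix(np.c_[np.cross(y,z),y,z])
E
python3 - <<'E'
from h import *
from workcell import arm
import itertools,pickle
np.set_printoptions(precision=3,suppress=True)
smp=[]
rng=np.random.default_rng(0)
q0=arm.read_joint_positions(); smp.append((q0,arm.read_tcp_pos(),arm.read_eef_rot()))
for k in range(60):
    p=np.array([rng.uniform(250,650),rng.uniform(-350,400),rng.uniform(150,550)])
    o=tool(rng.uniform(-3,3),rng.uniform(0,.8)).as_quat()
    q=arm.inverse_kinematics(list(p),list(o))
    if q is not None: smp.append((q,p,o))
print(len(smp))
pickle.dump(smp,open("smp.pkl","wb"))
Q=np.array([s[0] for s in smp]);P=np.array([s[1] for s in smp]);O=R.from_quat([s[2] for s in smp])
def fk(q,L,s,y0,y7):
    r=R.from_euler('z',s[0]*q[:,0]+y0);p=np.zeros((len(q),3))+[0,0,L[0]]
    for i,(a,l) in enumerate([('y',0),('z',L[1]),('y',0),('z',L[2]),('y',0),('z',L[3])],1):
        x=s[i]*q[:,i]+(y7 if i==6 else 0); r=r*R.from_euler(a,x); p=p+r.apply([0,0,l])
    return p,r
best=None
for s in itertools.product([1,-1],repeat=7):
    if s[1]<0 or s[3]<0 or s[5]<0: continue
    for y7 in(0,np.pi/2,np.pi,-np.pi/2):
      for y0 in (0,np.pi):
        def res(v):
            p,r=fk(Q,v[:4]*1000,s,v[4],v[5]); return np.r_[(p-P).ravel()/1000,(r.as_matrix()-O.as_matrix()).ravel()]
        try: f=least_squares(res,[.35,.4,.4,.2,y0,y7],max_nfev=30)
        except Exception as e: continue
        if best is None or f.cost<best[0]: best=(f.cost,s,f.x)
print(best)
pickle.dump(best,open("fk.pkl","wb"))
for pt,nm in (([520.5,235.5,249],"knob"),([520.5,235.5,299],"up")):
  for tilt in (.61,.7):
    for fl in(0,1):
      o=tool(yaw,tilt,fl); print(nm,tilt,fl,arm.inverse_kinematics(list(np.array(pt)+5*o.as_matrix()[:,2]),list(o.as_quat())))
E
```

```text
51
(np.float64(0.005485915051491286), (-1, 1, -1, 1, -1, 1, -1), array([ 0.264,  0.539,  0.38 ,  0.299, -0.012,  1.56 ]))
knob 0.61 0 [ 0.455  0.624 -0.987  1.867 -0.056  0.603  2.729]
knob 0.61 1 [-0.152  0.448 -0.027  1.884 -0.835  0.82   0.317]
knob 0.7 0 [ 0.592  0.761 -1.22   1.895  0.178  0.557  2.537]
knob 0.7 1 [-0.066  0.465 -0.091  1.914 -0.94   0.825  0.442]
up 0.61 0 [-0.866  0.609  1.136  1.837 -1.184  1.402 -2.559]
up 0.61 1 [-0.235  0.387  0.09   1.82  -0.805  0.941  0.24 ]
up 0.7 0 [-0.824  0.628  1.136  1.872 -1.265  1.465 -2.475]
up 0.7 1 [-0.153  0.399  0.033  1.853 -0.907  0.944  0.355]
```

```bash
cat >> h.py <<'E'
KN=np.array([520.5,234.5,249.]); TILT=.65
def tcp(grasp,o,back=0): return list(np.array(grasp)+(5-back)*o.as_matrix()[:,2])
E
python3 - <<'E'
from h import *
from workcell import arm
np.set_printoptions(precision=3,suppress=True)
t=arm.read_time_s()
arm.move_j([-1.339,-.2,0,2.1,0,1.24,-.04]); print(arm.read_time_s()-t, arm.read_tcp_pos())
arm.move_j([0.0,-.1,0,2.1,-.3,1.14,.1]); print(arm.read_time_s()-t, arm.read_tcp_pos())
o=tool(yaw,TILT,1)
for b in(200,100,0): print(b,arm.inverse_kinematics(tcp(KN,o,b),list(o.as_quat())))
arm.move_pose(tcp(KN,o,200),list(o.as_quat())); print(arm.read_time_s()-t, arm.read_tcp_pos(),arm.read_joint_positions(),arm.read_force())
E
```

```text
1.5833 [ 77.383 232.828 370.062]
2.9333 [289.124  60.663 354.619]
200 [-0.002  0.275  0.124  1.679 -0.717  1.289  0.262]
100 [-0.027  0.346 -0.007  1.812 -0.767  1.039  0.291]
0 [-0.028  0.459 -0.175  1.895 -0.825  0.782  0.322]
3.8583 [507.718 117.774 404.231] [-0.004  0.274  0.124  1.681 -0.717  1.289  0.262] [-0.56   0.265 -0.4  ]
```

```bash
python3 - <<'E'
from h import *
from workcell import arm,hand,eyes
import cv2
np.set_printoptions(precision=2,suppress=True)
o=tool(yaw,TILT,1); q=list(o.as_quat())
arm.servo_line(tcp(KN,o,0),q,velocity=120)
print(arm.read_time_s(),np.array(arm.read_tcp_pos())-tcp(KN,o),arm.read_force())
ims=[]
for n in("top","side"):
    f=eyes.camera(n)["frame"][:,:,::-1]; ims.append(cv2.resize(f[140:270,120:270],(400,347),interpolation=cv2.INTER_CUBIC))
cv2.imwrite("pics/g1.png",np.hstack(ims))
hand.close(f_grip=40); print(arm.read_time_s(),arm.read_finger_gap(),arm.read_grasp_force(),arm.read_force())
E
```

```text
5.775 [ 0.42 -0.45  0.51] [ 0.2  -0.1  -0.64]
6.8167 35.39486034387736 39.99981343746185 [ 0.44 -0.45 -0.88]
```

View pics/g1.png

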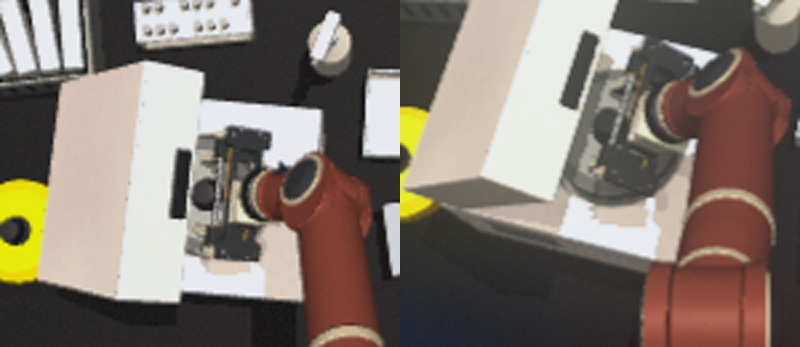

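The gripper is clear of the hood, and a gap of 35.4 mm means the knob is held. Next I'll lift and carry.

```bash
python3 - <<'E'
from h import *
from workcell import arm,hand,eyes
np.set_printoptions(precision=2,suppress=True)
o=tool(yaw,TILT,1); q=list(o.as_quat())
up=KN+[0,0,56]; out=up-210*AX; out2=out+[0,0,50]
arm.servo_line(tcp(up,o),q,velocity=60); print(arm.read_time_s(),arm.read_force(),arm.read_finger_gap())
arm.servo_line(tcp(out,o),q,velocity=150)
arm.servo_line(tcp(out2,o),q,velocity=100); print(arm.read_time_s(),arm.read_force(),arm.read_finger_gap(),arm.read_joint_positions())
TR=np.array([398.5,-340,0])
for az in (-.3,-.707,0,.3):
    p=tool(az,TILT,1); print(az,arm.inverse_kinematics(tcp(TR+[0,0,280],p),list(p.as_quat())),arm.inverse_kinematics(tcp(TR+[0,0,77],p),list(p.as_quat())))
E
```

```text
7.9 [ 0.28  0.29 -3.57] 35.35623456887863
10.1 [-0.37 -0.12 -3.82] 35.686551300056315 [ 0.16  0.34  0.15  1.75 -0.72  1.3   0.49]
-0.3 [ 0.46  0.22  0.47  2.21 -1.25  0.47  0.1 ] [ 1.45  0.88 -0.96  2.39  2.53  0.57  2.83]
-0.707 [ 0.05  0.21  0.72  2.26 -1.13  0.16 -0.49] None
0 [ 0.56  0.29  0.5   2.12 -1.15  0.76  0.33] [ 1.64  1.   -1.14  2.29  2.08  0.39 -2.63]
0.3 [ 0.64  0.37  0.5   2.   -1.04  1.    0.51] [ 1.38  0.77 -0.56  2.16 -1.2   0.26  0.88]
```

```bash
python3 - <<'E'
from h import *
from workcell import arm
np.set_printoptions(precision=2,suppress=True)
TR=np.array([398.5,-340,0])
for az in (.3,.5,.7,1.,2.6,2.9,3.14,-2.9,-2.6,-2.3,-2.,-1.7):
  for fl in (0,1):
    p=tool(az,TILT,fl)
    a,b=[arm.inverse_kinematics(tcp(TR+[0,0,z],p),list(p.as_quat())) for z in(250,78)]
    if a is not None and b is not None: print(az,fl,np.array(a),np.array(b), np.abs(np.array(a)-b).max().round(2))
E
```

```text
0.3 0 [ 1.7   0.57 -1.05  2.01 -0.18  0.51  2.82] [ 1.61  0.93 -0.98  2.16  0.78  0.15  2.08] 0.96
0.3 1 [ 0.65  0.41  0.49  2.04 -1.1   0.97  0.6 ] [ 1.26  0.73 -0.39  2.16 -1.34  0.38  1.01] 0.87
0.5 0 [ 1.73  0.69 -1.16  1.92  0.01  0.67  2.81] [ 1.68  1.06 -1.16  2.06  0.76  0.43  2.29] 0.75
0.5 1 [ 0.69  0.46  0.46  1.95 -1.    1.1   0.68] [ 0.86  0.74  0.23  2.08 -1.29  0.85  1.11] 0.43
0.7 0 [ 1.73  0.81 -1.27  1.82  0.17  0.85  2.82] [ 1.66  1.09 -1.16  1.96  0.55  0.59  2.66] 0.38
0.7 1 [ 0.72  0.51  0.44  1.85 -0.91  1.22  0.77] [ 0.81  0.78  0.31  1.98 -1.14  0.98  1.12] 0.36
1.0 0 [ 0.37  0.81  1.13  1.72 -1.04  1.76 -1.94] [ 0.39  1.13  1.13  1.85 -1.27  1.71 -1.65] 0.32
1.0 1 [ 0.73  0.58  0.4   1.71 -0.78  1.38  0.89] [ 0.78  0.82  0.34  1.84 -0.93  1.13  1.17] 0.28
2.6 0 [ 0.3   0.83  0.7   1.32 -0.24  1.76 -1.1 ] [ 0.29  1.04  0.69  1.45 -0.37  1.48 -1.06] 0.28
2.6 1 [0.59 0.75 0.08 1.31 0.02 1.74 1.69] [ 0.57  0.94  0.12  1.43 -0.02  1.42  1.71] 0.32
2.9 0 [ 0.24  0.8   0.64  1.36 -0.09  1.66 -0.95] [ 0.22  1.02  0.66  1.49 -0.24  1.37 -0.91] 0.29
2.9 1 [ 0.57  0.72
[... 571 characters left out ...]
4
-2.6 1 [ 0.63  0.62 -0.41  1.61  0.67  1.51  2.1 ] [ 0.44  0.83 -0.09  1.74  0.63  1.12  2.03] 0.39
-2.3 0 [-0.02  0.58  0.57  1.77  0.38  1.07 -0.46] [-0.04  0.87  0.61  1.9   0.26  0.69 -0.51] 0.37
-2.3 1 [ 0.81  0.63 -0.76  1.74  0.91  1.51  2.13] [ 0.42  0.78 -0.12  1.88  0.84  0.99  2.06] 0.63
-2.0 0 [-0.07  0.5   0.57  1.91  0.52  0.86 -0.35] [-0.11  0.85  0.68  2.05  0.38  0.43 -0.4 ] 0.43
-2.0 1 [ 0.88  0.59 -0.88  1.88  1.05  1.41  2.25] [ 0.41  0.74 -0.16  2.03  1.11  0.87  2.05] 0.72
-1.7 0 [-0.11  0.43  0.59  2.05  0.68  0.64 -0.25] [-0.19  0.87  0.81  2.2   0.44  0.11 -0.21] 0.54
-1.7 1 [ 0.75  0.43 -0.6   2.02  1.09  1.06  2.48] [ 0.44  0.71 -0.18  2.18  1.44  0.76  1.99] 0.5
```

```bash
cat >> h.py <<'E'
TR=np.array([398.5,-340,0.])
def lower(arm,g,o,z0,zmin,q,thr=2.0):
    """creep down in 1 mm steps until the load is taken by the support"""
    arm.pause(.2); f0=arm.read_force()[2]; z=z0
    while z>zmin:
        z-=1; arm.servo_line(tcp([g[0],g[1],z],o),q,velocity=12); f=arm.read_force()[2]
        if f-f0>thr: break
    print("touch z",z,"f",f0,f); return z
E
python3 - <<'E'
from h import *
from workcell import arm,hand,eyes
import cv2
np.set_printoptions(precision=2,suppress=True)
o=tool(.5,TILT,1); q=list(o.as_quat())
arm.move_pose(tcp(TR+[0,0,250],o),q); print(arm.read_time_s(),arm.read_finger_gap(),arm.read_joint_positions(),arm.read_force())
arm.servo_line(tcp(TR+[0,0,130],o),q,velocity=120)
arm.servo_line(tcp(TR+[0,0,82],o),q,velocity=50)
ims=[]
for n,(x,y) in(("top",(285,190)),("side",(290,190))):
    f=eyes.camera(n)["frame"][:,:,::-1]; ims.append(cv2.resize(f[y:y+110,x:x+130],(400,338),interpolation=cv2.INTER_CUBIC))
cv2.imwrite("pics/p1.png",np.hstack(ims))
lower(arm,TR,o,82,73,q); print(arm.read_time_s(),arm.read_force(),arm.read_finger_gap())
E
```

```text
11.5583 35.371923943574814 [ 0.69  0.46  0.46  1.95 -1.    1.1   0.68] [-0.51 -0.18 -3.24]
touch z 76 f -3.9859057368476876 5.180919882944879
15.6167 [-3.69 -0.53  5.18] 35.33289430570381
```

View pics/p1.png

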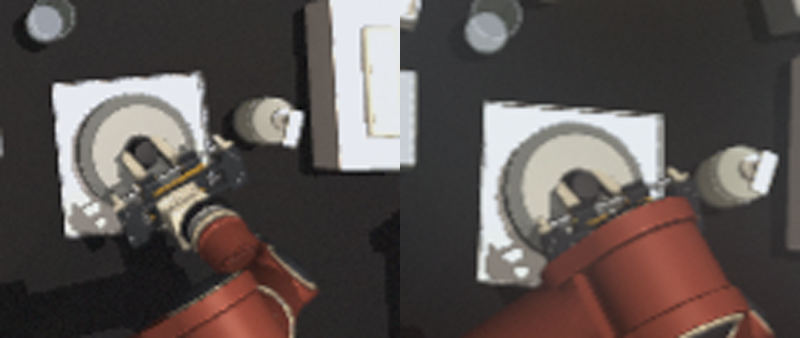

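The cover is inside the tray (top crop, centre about (137,148)) and touched down at the expected height. I'll release, back off and look at the rotor.

```bash
python3 - <<'E'
from h import *
from workcell import arm,hand,eyes
import cv2,pickle
np.set_printoptions(precision=2,suppress=True)
o=tool(.5,TILT,1); q=list(o.as_quat())
hand.open_jaws(); print(arm.read_time_s(),arm.read_force())
arm.servo_line(tcp(TR+[0,0,76],o,50),q,velocity=80)
arm.servo_line(tcp(TR+[0,0,76],o,170),q,velocity=200); print(arm.read_time_s())
ims=[]
for n,(x,y) in(("top",(185,182)),("side",(178,157))):
    c=eyes.camera(n); pickle.dump(c,open(n+"1.pkl","wb"))
    f=c["frame"][:,:,::-1]; ims.append(cv2.resize(f[y:y+65,x:x+50],(400,520),interpolation=cv2.INTER_CUBIC))
cv2.imwrite("pics/r1.png",np.hstack(ims))
E
```

```text
16.6583 [ 0.14  0.34 -0.65]
18.1833
```

View pics/r1.png

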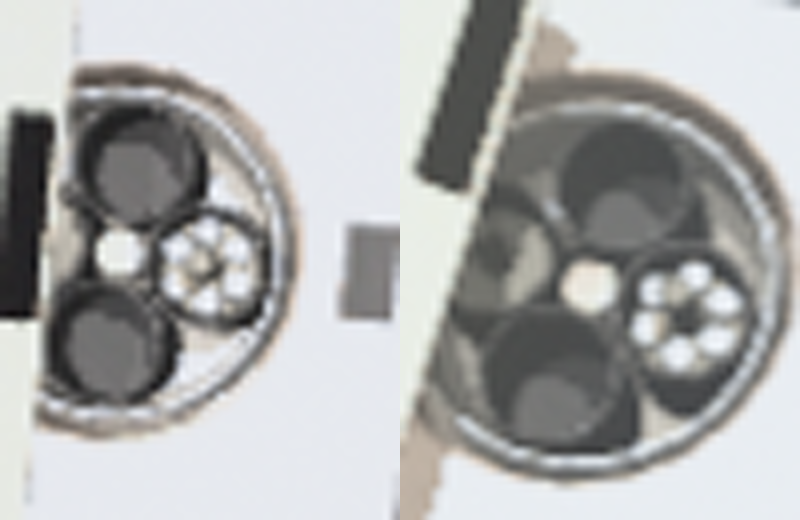

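The sample insert (white caps) is at (206,264) in the top crop and (286,314) in the side crop's own frame. It lies on the front side, the balance insert is under the hood, and the other two buckets are empty.

```bash
python3 - <<'E'
from h import *
np.set_printoptions(precision=1,suppress=True)
T=lambda *u:un(u,8,(185,182)); S=lambda *u:un(u,8,(178,157))
c=KN[:2]
for nm,a,b,z in (("caps",(206,264),(286.5,314),170),("bucket",(213,268),(290,315),180),("bucketN",(143,165),(230,183),180),("bucketS",(113,342),(162,372),180),("stemtop",(206,266),(284,314),213)):
    for n,p in(("top",T(*a)),("side",S(*b))):
        P=atz(n,p,z); d=P[:2]-c; print(nm,n,P,np.linalg.norm(d),np.degrees(np.arctan2(d[1],d[0])))
    print(tri(T(*a),S(*b)))
th=np.linspace(0,2*np.pi,9)
# predicted pixels for candidates in crops
for cx,cy in((516,187),(516,190)):
    for z in(170,213): print(cx,cy,z,(proj("top",[[cx,cy,z]])-[185,182]+.5)*8,(proj("side",[[cx,cy,z]])-[178,157]+.5)*8)
E
```

```text
caps top [512.7 191.9 170. ] 43.319054550550774 -100.33659517381686
caps side [515.9 191.8 170. ] 42.91343874903516 -96.13211220829983
(array([512.1, 189.8, 184.5]), np.float64(0.8976792431501267))
bucket top [510.1 187.1 180. ] 48.53582241626633 -102.40896005404477
bucket side [513.1 188.5 180. ] 46.609850368030756 -99.09397880409347
(array([509.2, 185.6, 195.5]), np.float64(0.49418600228000986))
bucketN top [564.8 223.9 180. ] 45.504907288836804 -13.454121564102957
bucketN side [571.5 227.6 180. ] 51.497900360791874 -7.649659717262162
(array([561.6, 220.1, 214.2]), np.float64(1.6723425551836812))
bucketS top [472.1 239.3 180. ] 48.67900165856911 174.31695322774746
bucketS side [478.1 241.3 180. ] 42.93901618624329 170.93578251528126
(array([471.3, 235.1, 209.6]), np.float64(0.13682158938491865))
stemtop top [509.5 187.1 213. ] 48.681987655462656 -103.06035400461327
stemtop side [504.8 185.7 213. ] 51.26686639155826 -107.85279504032336
(array([510.7, 189.6, 189.9]), np.float64(0.050733824772224226))
516 187 170 [[215.8 258.2]] [[297.3 315.8]]
516 187 213 [[206.7 253.8]] [[286.2 290.2]]
516 190 170 [[210.1 258.3]] [[290.9 314.9]]
516 190 213 [[200.8 253.9]] [[279.7 289.3]]
```

```bash
cat >> h.py <<'E'
ST=np.array([513.7,190.,202.]); TB=np.array([665.,-62.5,0])
E
python3 - <<'E'
from h import *
from workcell import arm,hand,eyes
import cv2
np.set_printoptions(precision=2,suppress=True)
o=tool(.5,TILT,1); q=list(o.as_quat())
arm.servo_line(tcp(TR+[0,0,200],o,170),q,velocity=200)
o=tool(yaw,TILT,1); q=list(o.as_quat())
arm.move_pose(tcp(ST,o,200),q); print(arm.read_time_s(),arm.read_joint_positions())
for P in (ST,ST+[0,0,105],ST+[0,0,105]-250*AX,TB+[0,0,260],TB+[0,0,108]): print(arm.inverse_kinematics(tcp(P,o),q))
arm.servo_line(tcp(ST,o,45),q,velocity=150)
ims=[]
for n,(x,y) in(("top",(185,182)),("side",(178,157))):
    c=eyes.camera(n); f=cv2.resize(c["frame"][y:y+65,x:x+50,::-1],(400,520),interpolation=cv2.INTER_CUBIC)
    a=(proj(n,[[*ST[:2],153],[*ST[:2],213]])-[x,y]+.5)*8
    cv2.line(f,*[tuple(int(v) for v in p) for p in a],(0,0,255),1); ims.append(f)
cv2.imwrite("pics/s1.png",np.hstack(ims)); print(arm.read_time_s(),arm.read_force())
E
```

```text
20.8583 [ 0.11  0.31  0.1   1.76 -0.72  1.25  0.41]
[-0.04  0.51 -0.04  1.97 -0.95  0.79  0.57]
[-0.08  0.37  0.02  1.85 -0.81  0.99  0.33]
[ 0.31  0.42  0.17  1.77 -0.69  1.31  0.68]
[ 0.24  0.72  0.16  1.34 -0.74  1.37  0.54]
[ 0.25  0.88  0.14  1.46 -0.82  1.15  0.74]
22.1417 [-0.25  0.01 -0.41]
```

View pics/s1.png

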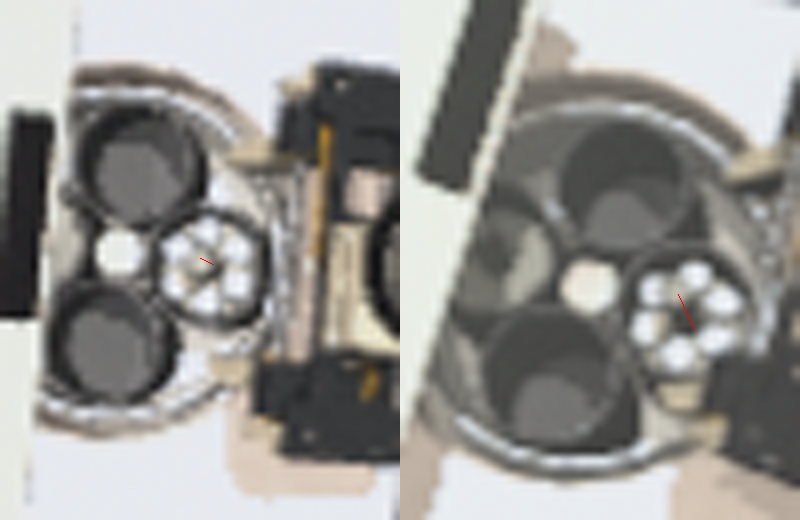

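The overlaid stem line sits at the centre of the ring of caps in both views, and the fingers straddle it symmetrically. I'll grip, lift and carry out.

```bash
python3 - <<'E'
from h import *
from workcell import arm,hand
np.set_printoptions(precision=2,suppress=True)
o=tool(yaw,TILT,1); q=list(o.as_quat())
arm.servo_line(tcp(ST,o),q,velocity=50); print(arm.read_time_s(),arm.read_force())
hand.close(f_grip=35); g=arm.read_finger_gap(); print(arm.read_time_s(),g,arm.read_grasp_force(),arm.read_force())
if 12<g<20:
    arm.servo_line(tcp(ST+[0,0,20],o),q,velocity=30); print(arm.read_force(),arm.read_finger_gap())
    arm.servo_line(tcp(ST+[0,0,108],o),q,velocity=70); print(arm.read_time_s(),arm.read_force(),arm.read_finger_gap())
    arm.servo_line(tcp(ST+[0,0,108]-252*AX,o),q,velocity=150); print(arm.read_time_s(),arm.read_force(),arm.read_finger_gap())
E
```

```text
23.1917 [0.55 1.   0.61]
24.3833 15.083483848257128 34.99978244304657 [0.5  0.35 0.33]
[ 0.15  0.87 -3.  ] 15.430556820330223
26.6083 [-0.03 -0.2  -1.98] 15.430081956726983
28.4417 [-0.24 -0.11 -3.1 ] 15.280939306865776
```

```bash
python3 - <<'E'
from h import *
from workcell import arm,hand,eyes
import cv2
np.set_printoptions(precision=2,suppress=True)
o=tool(yaw,TILT,1); q=list(o.as_quat())
arm.servo_line(tcp(TB+[0,0,240],o),q,velocity=140)
arm.servo_line(tcp(TB+[0,0,118],o),q,velocity=70); print(arm.read_time_s(),arm.read_force(),arm.read_finger_gap())
ims=[]
for n,(x,y) in(("top",(235,150)),("side",(250,140))):
    f=eyes.camera(n)["frame"][y:y+65,x:x+65,::-1]; ims.append(cv2.resize(f,(400,400),interpolation=cv2.INTER_CUBIC))
cv2.imwrite("pics/t1.png",np.hstack(ims))
E
```

```text
31.8333 [-0.35 -0.25 -3.1 ] 15.284906399917261
```

View pics/t1.png

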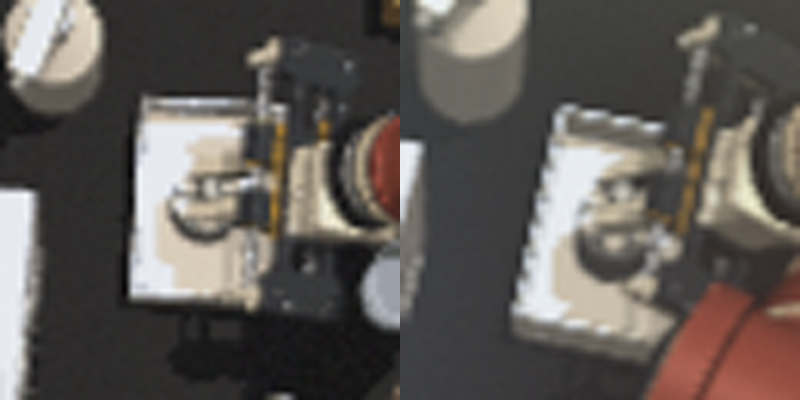

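```bash
python3 - <<'E'
from h import *
np.set_printoptions(precision=0,suppress=True)
th=np.linspace(0,2*np.pi,25)[:-1]
for n,(x,y) in(("top",(235,150)),("side",(250,140))):
    f=lambda P:(proj(n,P)-[x,y]+.5)*6.154
    for z in(14,69,86,130): print(n,z,f([[665,-62.5,z]])[0])
    for z in(14,69): p=f(np.c_[665+26.5*np.cos(th),-62.5+26.5*np.sin(th),0*th+z]); print("extent",z,p.min(0),p.max(0))
E
```

```text
top 14 [205. 208.]
top 69 [209. 198.]
top 86 [211. 194.]
top 130 [214. 186.]
extent 14 [171. 174.] [240. 242.]
extent 69 [174. 163.] [245. 233.]
side 14 [215. 251.]
side 69 [220. 225.]
side 86 [222. 217.]
side 130 [226. 195.]
extent 14 [176. 214.] [254. 288.]
extent 69 [180. 187.] [261. 264.]
```

The insert's outline (left edge x≈170, bottom y≈241 in the top crop; 175 and 283 in the side crop) matches an upright insert centred in the tub. I'll lower and release.

```bash
python3 - <<'E'
from h import *
from workcell import arm,hand,eyes
import cv2
np.set_printoptions(precision=2,suppress=True)
o=tool(yaw,TILT,1); q=list(o.as_quat())
arm.servo_line(tcp(TB+[0,0,113],o),q,velocity=25)
z=lower(arm,TB,o,113,102,q,1.5)
hand.open_jaws(); print(arm.read_time_s(),arm.read_force())
arm.servo_line(tcp(TB+[0,0,z],o,50),q,velocity=60)
arm.servo_line(tcp(TB+[0,0,z],o,220),q,velocity=200)
arm.servo_line(tcp(TB+[-170,-150,300],o,0),q,velocity=250); print(arm.read_time_s(),arm.read_tcp_pos(),arm.read_force())
ims=[]
for n in("top","side"):
    f=eyes.camera(n)["frame"][120:300,100:400,::-1]; ims.append(cv2.resize(f,(500,300),interpolation=cv2.INTER_CUBIC))
cv2.imwrite("pics/e1.png",np.vstack(ims))
E
```

```text
touch z 111 f -3.6559272177299267 -2.0851662213455975
34.275 [-0.38 -0.55 -0.19]
37.0417 [ 496.62 -208.24  295.79] [ 0.3  -0.06 -0.62]
```

View pics/e1.png

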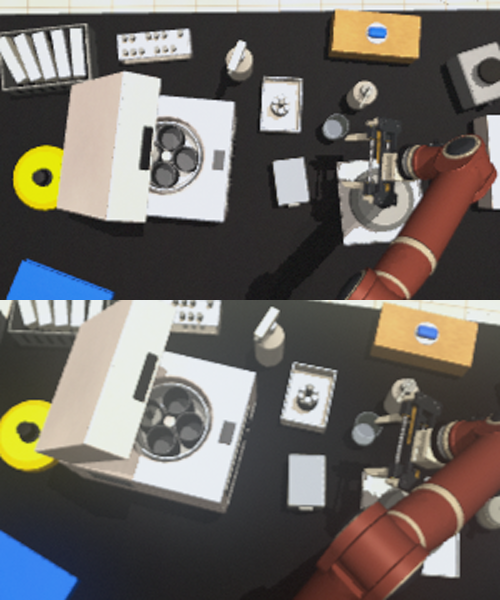

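The final view shows the insert upright in the tub (top at (280,105)), the cover flat in the tray (about (380,200)), and the hood and bystanders where they were. Handing in.

```bash
python3 -c "
from workcell import workorder
print(workorder.close_job())"
```

```text
the job is handed in; nothing more can be done
None
```

I handed the job in at about 37 s of the 66 s limit: the cover lies knob up in the steel tray and the tube insert stands upright in the white tub, with the hood and everything else looking undisturbed in the final pictures; the insert was released about 3 mm above its expected resting height, so it may have dropped slightly, and no verdict was returned.

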